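Burnish the L-shaped inlay seam of a box lid

ROBOT

A 6-joint arm with a two-finger parallel gripper is mounted at the origin on the work surface. World frame = base frame: x ahead of the robot, y to its left, z up, the work surface at z = 0. Lengths are in mm, angles in rad, forces in N, time in s.
With the tool pointing down it reaches from about 275 to 750 mm from the base axis. Payload 10.2 kg.
Tool frame: the origin (TCP) lies between the finger pads; the fingertips stand 25 mm ahead of it and the grasp point (between the pads) lies 6 mm ahead of it; z points along the fingers, y is the line along which they close (so a half turn about z gives the same grasp; the last joint's range is limited). The gripper opens to 85 mm and grips with 20 to 120 N. Pads are 22 mm wide; open, the fingers measure 114 mm over their backs; the gripper's body (76 mm by 85 mm) begins 54 mm behind the grasp point. The pads swing forward as they close: fully open they stand 13 mm farther back than shut.
Start: joints at [-1.393, 0.313, 1.498, -0, 1.331, -0.223], TCP at [204.819, -483.405, 228.094] pointing down, gripper open.
Joint ranges: [-2.94, 2.94], [-0.97, 2.17], [0.19, 2.56], [-1.23, 4.37], [0.02, 3.11], [-2.88, 2.88]. Speed limits (rad/s): [2.39, 2.39, 3.01, 3.14, 3.14, 3.14].

INTERFACE

Orientations are given as a unit quaternion [w, x, y, z].
In Python, from rig import ctrl, eyes, finish_job gives the robot as it stands.
- The arm moves only by the tool step_arm, never from a script. Its argument "increments" is a list of rows, each an object of numbers: "dx", "dy", "dz": the shift along the tool's x, y, z in units of 25 mm (1.0 is 25 mm); "wx", "wy", "wz": the turn, a rotation vector about the tool's x, y, z in units of 6 degrees (1.0 is 6 degrees). A call has 1 to 5 rows; each row shifts and turns the commanded pose from where the row before left it, along the tool's axes as they then stand; what a row does not reach is not made up. A row lasts 1/10 s, in which the tool goes at most 50 mm and 8.59 degrees, less where a joint would pass 70% of its speed; a pose out of reach is approached as far as the arm can. A call is refused whole if a number of a shift passes 1 or a number of a turn 1, either way. A call with a gripper value outside its range is refused whole. "fingers" is the finger opening in mm, from 0 to 85.4, set as the call begins (left out, the last holds). The fingers move at their own pace and stop on an object; "squeeze" is the grip in N (left out, the last holds). Time passes only in rows, so rows that do not move let the fingers close. It gives the time, the measured TCP pose, the force, the opening and the grip force at its end, in the units of the state.
- ctrl.sense(): the state, without advancing time (a new reading comes with each control period).
- eyes.capture(name): name is "scene" or "top" or "wrist"; returns a dict with "frame" (384x512x3 uint8, blue, green, red), "fx", "fy", "cx", "cy" (pixels), "R" (3x3) and "t" (3): a world point X has camera coordinates R X + t; the wrist camera has in their place "tool_from_camera" (4x4, takes a point from camera to tool coordinates, whose origin is the TCP and whose axes are the flange's). Camera axes: x right, y down, z forward; pixel columns grow to the right and rows downward; lengths in mm; the calibration is good to about 2 mm. A picture is of the moment at which its call begins: read the wrist's pose just before it. There is no depth.
- finish_job(): hands the job in; it is judged then, once.
Trained networks look in the newest picture that a camera, given by its name, has taken for a name from the list of things; names that differ only in an ending like _2 or _b are one class to them, and where a whole thing is asked for, a point or a joint stands for the part that bears it (a point fixed in the world has none). Each returns a list of dicts, best first, with "p" (0 to 1); they miss things now and then, are a little off and sometimes report something else, mostly with a low value. They report only what shows in the picture. A call takes as long as a camera call. They do not tell look-alikes from the thing itself.
- eyes.cut_out(camera, label): "mask" (384x512 bool, what is visible of it).
- eyes.landmark_of(camera, label): "point" ([x, y, z] in mm, in the coordinates of the camera as it stood for that picture, good to about 4 mm: a listed point, or the origin of a listed thing).
The state is a dict: "time_s": time; "joints": joint angles; "dq": joint speeds; "tau": joint torques, N m; "eef_pos": TCP position; "ee_rot": TCP orientation; "force": force on the tool from outside, world axes, zero at the start; "wrist_torque": the same for the moment, N m; "grip_width": opening from 0.0 (shut) to 1.0 (fully open); "grip_force": force on a finger pad.
Only numpy, scipy, OpenCV 4.12 (cv2) and the standard library are available. Lean on these libraries where they do the work, as an engineer would, in place of code of your own. Each camera call takes 0.05 s, during which the arm holds its last target. There are 200 camera calls.

TASK

Take the sprung burnisher (the tool with the straight round handle and the thin rod) from its slot in the wooden tool stand and draw its tip through the L-shaped inlay groove in the box lid, in one pass from the free end of the long run, round the corner, to the free end of the short run, keeping the tip down on the groove's floor all the way. Go slowly, no faster than about 5 cm/s while it touches the lid, and press gently: the sprung tip should give by some millimetres but never bottom out. Then hang the burnisher back upright in the slot it came from, let go of it, and leave everything else where it is.

Things in the scene. Friction and masses are not known exactly. Their poses are not given: they have to be found in the camera images.
- burnisher: the tool to use, hanging upright in the stand, 175 mm long, 220 g. Origin: underside of its brass collar, on the axis; z up the handle. Collar 48 mm across, z 0 to 8 mm; straight round dark wooden handle 28 mm across, z 8 to 90 mm (grip near z 55); below, a steel ferrule 20 mm across to z -50 mm, then a thin sprung steel rod 6 mm across with a round end, to z -85 mm when free
- burnisher_tip (a point): the lowest point of the burnisher's sprung rod (moves up into the ferrule when pressed)
- plunger (a joint): how far the burnisher's sprung rod is pressed in: 0 m free, 0.016 m bottomed out; about 1.4 N to start it moving and 0.35 N more per mm
- lid: oak box lid 170 x 230 mm (x, y) in a cradle 190 x 250 mm, fixed, its face 50 mm above the table. Origin: under its centre, on the table. An L-shaped groove 12 mm wide, 5 mm deep, floored with dark inlay, is cut in the face: long run (150 mm) along y at x = -40 mm, y +75 to -75; short run (85 mm) along x at y = -75 mm, x -40 to +45. It is closed 6 mm beyond each end
- seam_start (a point): on the floor and centreline of the groove, at the free end of the long run (45 mm above the table)
- seam_corner (a point): on the floor of the groove, where the centrelines of its two runs meet
- seam_end (a point): on the floor and centreline of the groove, at the free end of the short run
- stand: wooden tool stand, fixed, 120 x 210 mm (x, y), 115 mm high. Origin: centre of its underside. Its top shelf, 11 mm thick, has two slots 28 mm wide at y = +45 and -45 mm, open towards the stand's -x side, running from the front edge x = -34 mm to x = +16 mm. Tools hang by their collars on the shelf near x = 0; lift one a little and draw it out along -x, or lift it straight out
- slot_a (a point): centre of the slot on the stand's +y side, on top of the shelf: where a hanging tool's collar rests
- slot_b (a point): the same for the slot on the stand's -y side
- scraper: the other tool in the stand, not to be used: steel collar 48 mm across, pale pear-shaped handle up to 44 mm across, short flat blade; 168 mm long. Origin: underside of its collar
- sanding_block: cork sanding block 65 x 40 x 24 mm lying on the lid's face away from the groove; leave it. Origin: centre of its underside
- glue_bottle: yellow glue bottle, 60 mm across, 160 mm tall, between and beyond lid and stand. Origin: centre of its underside
- try_square: try square with a 110 mm wooden stock and a 160 mm steel blade, on the left. Origin: centre of the stock's underside
- marking_gauge: wooden marking gauge, beam 140 mm long, 60 mm wide fence, 54 mm high, near the robot. Origin: under the beam's middle, on the table
Not all that is in view belongs to the job. Leave any blue or orange look-alike of the burnisher alone.

How it is judged (in metres and radians):
On the way, in this order (a step that is already met when the one before it is completed fails the run):
1. the tip is down in the groove, its spring pressed in 1 to 14.5 mm, at the start of the seam (x of burnisher_tip in the frame of lid between -0.049 and -0.031 m and y of burnisher_tip in the frame of lid between 0.063 and 0.081 m and z of burnisher_tip in the frame of lid between 0.04 and 0.0475 m and value of joint plunger between 0.001 and 0.0145 m), for 0.04 s.
2. the tip is down in the groove, its spring pressed in 1 to 14.5 mm, 28 mm along the long run (x of burnisher_tip in the frame of lid between -0.049 and -0.031 m and y of burnisher_tip in the frame of lid between 0.038 and 0.056 m and z of burnisher_tip in the frame of lid between 0.04 and 0.0475 m and value of joint plunger between 0.001 and 0.0145 m), for 0.04 s.
3. the tip is down in the groove, its spring pressed in 1 to 14.5 mm, 53 mm along the long run (x of burnisher_tip in the frame of lid between -0.049 and -0.031 m and y of burnisher_tip in the frame of lid between 0.013 and 0.031 m and z of burnisher_tip in the frame of lid between 0.04 and 0.0475 m and value of joint plunger between 0.001 and 0.0145 m), for 0.04 s.
4. the tip is down in the groove, its spring pressed in 1 to 14.5 mm, 78 mm along the long run (x of burnisher_tip in the frame of lid between -0.049 and -0.031 m and y of burnisher_tip in the frame of lid between -0.012 and 0.006 m and z of burnisher_tip in the frame of lid between 0.04 and 0.0475 m and value of joint plunger between 0.001 and 0.0145 m), for 0.04 s.
5. the tip is down in the groove, its spring pressed in 1 to 14.5 mm, 103 mm along the long run (x of burnisher_tip in the frame of lid between -0.049 and -0.031 m and y of burnisher_tip in the frame of lid between -0.037 and -0.019 m and z of burnisher_tip in the frame of lid between 0.04 and 0.0475 m and value of joint plunger between 0.001 and 0.0145 m), for 0.04 s.
6. the tip is down in the groove, its spring pressed in 1 to 14.5 mm, 128 mm along the long run (x of burnisher_tip in the frame of lid between -0.049 and -0.031 m and y of burnisher_tip in the frame of lid between -0.062 and -0.044 m and z of burnisher_tip in the frame of lid between 0.04 and 0.0475 m and value of joint plunger between 0.001 and 0.0145 m), for 0.04 s.
7. the tip is down in the groove, its spring pressed in 1 to 14.5 mm, at the corner (x of burnisher_tip in the frame of lid between -0.046 and -0.028 m and y of burnisher_tip in the frame of lid between -0.084 and -0.066 m and z of burnisher_tip in the frame of lid between 0.04 and 0.0475 m and value of joint plunger between 0.001 and 0.0145 m), for 0.04 s.
8. the tip is down in the groove, its spring pressed in 1 to 14.5 mm, 28 mm along the short run (x of burnisher_tip in the frame of lid between -0.021 and -0.003 m and y of burnisher_tip in the frame of lid between -0.084 and -0.066 m and z of burnisher_tip in the frame of lid between 0.04 and 0.0475 m and value of joint plunger between 0.001 and 0.0145 m), for 0.04 s.
9. the tip is down in the groove, its spring pressed in 1 to 14.5 mm, 55 mm along the short run (x of burnisher_tip in the frame of lid between 0.006 and 0.024 m and y of burnisher_tip in the frame of lid between -0.084 and -0.066 m and z of burnisher_tip in the frame of lid between 0.04 and 0.0475 m and value of joint plunger between 0.001 and 0.0145 m), for 0.04 s.
10. the tip is down in the groove, its spring pressed in 1 to 14.5 mm, at the end of the seam (x of burnisher_tip in the frame of lid between 0.033 and 0.051 m and y of burnisher_tip in the frame of lid between -0.084 and -0.066 m and z of burnisher_tip in the frame of lid between 0.04 and 0.0475 m and value of joint plunger between 0.001 and 0.0145 m), for 0.04 s.
At the end, for the whole second after the job is handed in: the burnisher hangs still and upright (within 0.12 rad) by its collar in the slot it came from, within 20 mm of where it started and 22 mm of the slot's centre, its collar resting on the shelf (within 4 mm), released (distance of burnisher from where it was at the start of the episode below 0.02 m and angle between burnisher's own z axis and vertical below 0.12 rad and ((z of burnisher in the frame of slot_a between -0.004 and 0.004 m and horizontal distance between burnisher and slot_a below 0.022 m) or (z of burnisher in the frame of slot_b between -0.004 and 0.004 m and horizontal distance between burnisher and slot_b below 0.022 m)) and linear speed of burnisher below 0.02 m/s); the robot touches nothing.
It fails at once if the burnisher presses on the lid with more than 15 N (contact force between burnisher and lid above 15 N).
It fails at once if the sprung tip is pressed in more than 14.5 mm (bottomed out) (value of joint plunger above 0.0145 m).
It fails at once if the burnisher moves faster than 0.09 m/s while touching the lid (contact force between burnisher and lid above 0.3 N and linear speed of burnisher above 0.09 m/s).
It fails at once if the scraper, sanding block, glue bottle, try square or marking gauge is moved by more than 20 mm (distance of any of scraper, sanding_block, glue_bottle, try_square, marking_gauge from where it was at the start of the episode above 0.02 m).
It also fails if it takes over 72 s, if anything falls off the work surface, if the arm or the gripper's body presses on something with over 40 N, if the wrist force passes 120 N, or if a joint passes its speed limit or range.

## Working session

There is one attempt and no reset: what is moved stays moved. The work goes in short steps, Python scripts to look and compute and a tool call to move; the robot and the scene stay as the last step left them, time stands still between calls to the robot, and variables do not carry over. Pictures are saved under pics/ and viewed, at most 10 in all, crops included, and the job is handed in when it is done.

Besides the shell and the picture viewer there is one more tool, called after "Call:" as name([rows], argument=value, ...), one row to a line, values as JSON. step_arm: Moves the arm, as the interface text tells. Its arguments: {"type":"object","properties":{"increments":{"type":"array"},"fingers":{"type":"number"},"squeeze":{"type":"number"}},"required":["increments"]}

```bash
mkdir -p pics
cat > h.py <<'E'
from rig import ctrl, eyes, finish_job
import numpy as np, cv2
from scipy.spatial.transform import Rotation as Ro
def cap(n):
    s=ctrl.sense(); c=eyes.capture(n)
    if 'R' in c: R=np.array(c['R']);t=np.array(c['t']); c['cw']=(R.T,-R.T@t)
    else:
        q=s['ee_rot'];Rt=Ro.from_quat([q[1],q[2],q[3],q[0]]).as_matrix();T=np.array(c['tool_from_camera'])
        c['cw']=(Rt@T[:3,:3],Rt@T[:3,3]+np.array(s['eef_pos']))
    return c
def lm(n,c,l):
    return [(round(d['p'],2),(c['cw'][0]@np.array(d['point'])+c['cw'][1]).round(1)) for d in eyes.landmark_of(n,l)]
def ray(c,u,v):
    d=c['cw'][0]@np.array([(u-c['cx'])/c['fx'],(v-c['cy'])/c['fy'],1]);return c['cw'][1],d
def onz(c,u,v,z):
    o,d=ray(c,u,v);return (o+d*(z-o[2])/d[2]).round(1)
def proj(c,P):
    p=c['cw'][0].T@(np.array(P,float)-c['cw'][1]);return (c['fx']*p[0]/p[2]+c['cx'],c['fy']*p[1]/p[2]+c['cy'])
def tri(*r):
    A=0;b=0
    for o,d in r:
        d=d/np.linalg.norm(d);M=np.eye(3)-np.outer(d,d);A=A+M;b=b+M@o
    return np.linalg.solve(A,b).round(1)
E
python3 - <<'E'
from h import *
ims=[]
for n in ['scene','top']:
    c=cap(n);ims.append(c['frame']);print(n,c['cw'][1].round(),c['fx'])
    for l in ['burnisher','burnisher_tip','scraper','slot_a','slot_b','seam_start','seam_corner','seam_end','lid','stand','glue_bottle','sanding_block','try_square','marking_gauge']:
        print(l,lm(n,c,l))
    cv2.imwrite(f'pics/{n}.png',cv2.resize(c['frame'],(800,600)))
E
```

```text
scene [1518. -201.  913.] 424.3165163054601
burnisher [(0.9, array([ 508.6, -205.2,  114.8])), (0.71, array([391.4,  17. ,  -1. ])), (0.65, array([ 626.6, -209.8,   86.5])), (0.65, array([ 329.7, -212.9,   82.4])), (0.6, array([572.9, -77.3,  81.4]))]
burnisher_tip []
scraper [(0.64, array([ 500.1, -292. ,  113.7]))]
slot_a [(0.97, array([ 492.7, -294.1,  117.9])), (0.87, array([ 508.8, -201.6,  117.6])), (0.44, array([ 509.9, -205.1,  113.7]))]
slot_b [(0.97, array([ 492.7, -294.1,  117.9])), (0.87, array([ 508.8, -201.6,  117.6])), (0.44, array([ 509.9, -205.1,  113.7]))]
seam_start [(0.72, array([506.9, 263.6,  47.7]))]
seam_corner [(0.66, array([485.7, 112.5,  42.8]))]
seam_end [(0.78, array([569.1,  96.5,  43.4]))]
lid [(0.77, array([536.2, 179.6,  -1.6]))]
stand [(0.86, array([ 504. , -244.9,   -2. ]))]
glue_bottle [(0.7, array([752.2, -17.3,  -1.9])), (0.51, array([538.5, 178.9,   1.2]))]
sanding_block [(0.52, array([583.7, 229.2,  49.2]))]
try_square [(0.58, array([366.9, 445.1,   4.3]))]
marking_gauge [(0.54, array([390.5,  19.8,  -2.3])), (0.25, array([365.3, 444.3,   4.9])
[... 437 characters left out ...]
  114.6]))]
slot_b [(0.69, array([ 509. , -204.1,  110.9])), (0.66, array([ 500.7, -291.8,  114.6]))]
seam_start [(0.89, array([508.7, 256.2,  46.4])), (0.38, array([ 502.3, -292.6,  116.5]))]
seam_corner [(0.96, array([488.8, 109.8,  47.1])), (0.45, array([ 510.6, -204.3,  111.3]))]
seam_end [(0.61, array([573.6, 102.2,  41.9]))]
lid [(0.95, array([542.6, 181.4,  -0.7]))]
stand [(0.92, array([ 512.2, -249.3,   -2.6])), (0.2, array([ 501. , -291.4,  116.2]))]
glue_bottle [(0.74, array([ 7.529e+02, -1.680e+01, -2.000e-01]))]
sanding_block [(0.65, array([584.6, 227.6,  47.6]))]
try_square [(0.89, array([369. , 447.7,   1.3]))]
marking_gauge [(0.77, array([ 3.897e+02,  2.430e+01, -2.000e-01]))]
```

View pics/scene.png

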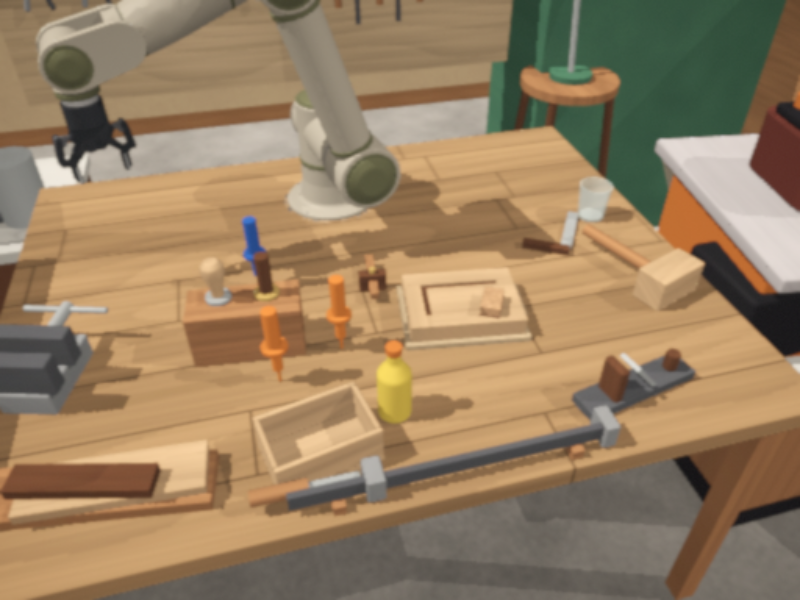

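View pics/top.png

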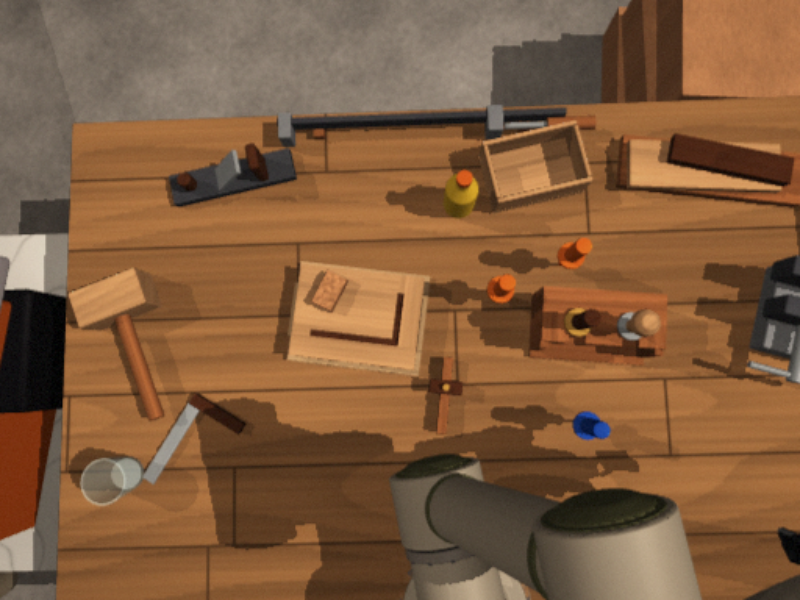

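The tool in the stand at about (263,275) in the scene view and (590,322) in the top view has a straight dark handle and brass collar, so it is the burnisher. The pear-handled scraper is at scene (215,280). The look-alikes, all free-standing, are blue at (250,240) and orange at (340,310) and (272,340). I'll confirm with one enlarged crop and triangulate.

Run:
```python
from h import *
C={n:cap(n) for n in ['scene','top']}
s=ctrl.sense();q=s['ee_rot'];print(s['eef_pos'],Ro.from_quat([q[1],q[2],q[3],q[0]]).as_matrix().round(3).tolist(),s['grip_width'])
cr=[]
for n,(x,y) in {'scene':(160,172),'top':(385,206)}.items():
    f=C[n]['frame'];cr.append(cv2.resize(f[y-40:y+40,x-40:x+40],(400,400),interpolation=cv2.INTER_CUBIC))
    for d in eyes.cut_out(n,'burnisher'):
        m=d['mask'];v,u=np.nonzero(m);print(n,round(d['p'],2),u.mean().round(1),v.mean().round(1),u.min(),u.max(),v.min(),v.max(),m.sum())
    for P in [(509,-204,115),(509,-204,205)]: print(P,np.round(proj(C[n],P),1))
cv2.imwrite('pics/crop.png',np.hstack(cr))
```

```text
[ 204.81766042 -483.42009064  228.11064949] [[0.921, 0.39, 0.0], [0.39, -0.921, -0.0], [-0.0, 0.0, -1.0]] 0.9984093674941169
scene 0.73 168.4 177.7 162 177 161 192 335
scene 0.72 174.0 216.6 166 184 196 240 463
scene 0.59 215.7 195.4 210 223 177 216 344
(509, -204, 115) [170.5 187.7]
(509, -204, 205) [166.3 163.1]
top 0.84 366.8 161.6 357 378 152 171 292
top 0.75 120.7 274.3 92 154 252 307 760
top 0.73 320.4 184.1 312 329 176 193 253
top 0.62 377.0 272.1 366 389 263 280 316
(509, -204, 115) [369.4 206.1]
(509, -204, 205) [379. 203.]
```

View pics/crop.png

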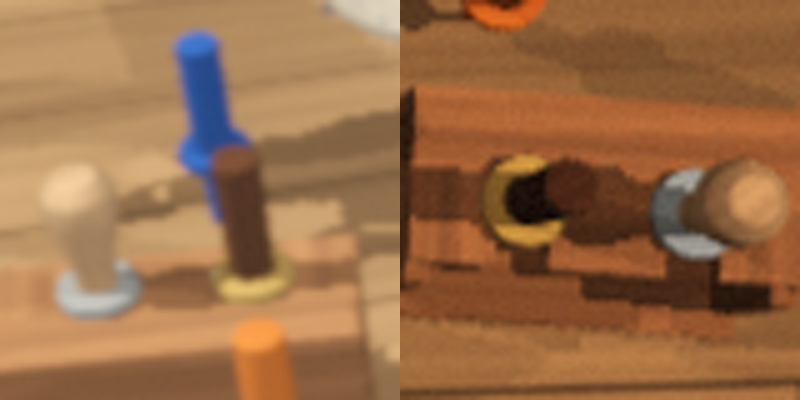

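The crop confirms it: straight dark handle on a brass collar, handle top at scene (167.6,163.6) and top (379.2,203). That matches the hypothesis (509,-204) with the collar at 115 to within a few mm. I'll approach from above, then refine with the wrist camera.

Call:
step_arm([
  {"dz": -0.6, "dx": 0.7},
  {"dz": -0.6, "dx": 0.97, "dy": -0.35},
  {"dz": -0.6, "dx": 0.97, "dy": -0.35},
  {"dz": -0.6, "dx": 0.97, "dy": -0.35},
  {"dz": -0.4, "dx": 0.97, "dy": -0.35},
], fingers=64)

```text
invalid input at $.increments[0]: expected keys dx, dy, dz, wx, wy, wz
```

Call:
step_arm([
  {"dx": 0.97, "dy": -0.35},
  {"dx": 0.97, "dy": -0.35},
  {"dx": 0.97, "dy": -0.35},
  {"dx": 0.97, "dy": -0.35},
  {"dx": 0.97, "dy": -0.35},
])

```text
invalid input at $.increments[0]: expected keys dx, dy, dz, wx, wy, wz
```

Call:
step_arm([
  {"wz": 0.95},
  {"wz": 0.95},
  {"wz": 0.95},
  {"wz": 0.95},
  {"wz": 0.95},
])

```text
invalid input at $.increments[0]: expected keys dx, dy, dz, wx, wy, wz
```

Run:
```python
from h import *
c=cap('wrist');s=ctrl.sense();q=s['ee_rot'];print(s['time_s'],s['eef_pos'],Ro.from_quat([q[1],q[2],q[3],q[0]]).as_matrix().round(3).tolist())
print(c['cw'],c['fx'])
for l in ['burnisher','scraper','slot_a','stand']: print(l,lm('wrist',c,l))
for P in [(509,-204,115),(509,-204,205)]: print(P,np.round(proj(c,P),1))
cv2.imwrite('pics/w1.png',c['frame'])
```

```text
1.75 [ 204.8268053  -483.39186304  228.08135278] [[0.921, 0.39, -0.0], [0.39, -0.921, 0.0], [0.0, -0.0, -1.0]]
(array([[ 0.39059742, -0.8873977 , -0.24486521],
       [-0.92056099, -0.37621975, -0.10500555],
       [ 0.00105856,  0.26642826, -0.96385417]]), array([ 266.66008541, -458.76088937,  373.05441354])) 295.11930166494824
burnisher []
scraper []
slot_a []
stand []
(509, -204, 115) [   5.3 -501.3]
(509, -204, 205) [ -285.  -1195.5]
```

View pics/w1.png

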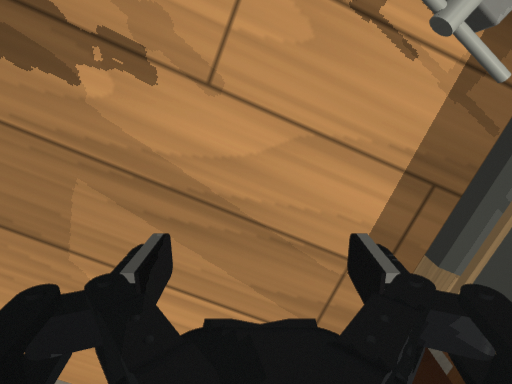

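The rows need all six keys, so the arm hasn't moved; the wrist view shows only table, with the fingers at (150,260) and (370,260).

Call:
step_arm([
  {"dx": 0.7, "dy": 0, "dz": -0.6, "wx": 0, "wy": 0, "wz": 0},
  {"dx": 0.97, "dy": -0.35, "dz": -0.6, "wx": 0, "wy": 0, "wz": 0},
  {"dx": 0.97, "dy": -0.35, "dz": -0.6, "wx": 0, "wy": 0, "wz": 0},
  {"dx": 0.97, "dy": -0.35, "dz": -0.6, "wx": 0, "wy": 0, "wz": 0},
  {"dx": 0.97, "dy": -0.35, "dz": -0.4, "wx": 0, "wy": 0, "wz": 0},
], fingers=64)

```text
time_s: 2.45
eef_pos: [297.3, -405.9, 299.2]
ee_rot: [0.001, 0.98, 0.199, 0.0]
force: [0.3, 0.8, -0.0]
grip_width: 0.75
grip_force: 0.0
```

Call:
step_arm([
  {"dx": 0.97, "dy": -0.35, "dz": 0, "wx": 0, "wy": 0, "wz": 0},
  {"dx": 0.97, "dy": -0.35, "dz": 0, "wx": 0, "wy": 0, "wz": 0},
  {"dx": 0.97, "dy": -0.35, "dz": 0, "wx": 0, "wy": 0, "wz": 0},
  {"dx": 0.97, "dy": -0.35, "dz": 0, "wx": 0, "wy": 0, "wz": 0},
  {"dx": 0.97, "dy": -0.35, "dz": 0, "wx": 0, "wy": 0, "wz": 0},
])

```text
time_s: 2.95
eef_pos: [391.9, -318.1, 298.2]
ee_rot: [0.0, 0.98, 0.199, 0.0]
force: [0.3, 0.2, -0.4]
grip_width: 0.751
grip_force: 0.0
```

Call:
step_arm([
  {"dx": 0, "dy": 0, "dz": 0, "wx": 0, "wy": 0, "wz": 0.95},
  {"dx": 0, "dy": 0, "dz": 0, "wx": 0, "wy": 0, "wz": 0.95},
  {"dx": 0, "dy": 0, "dz": 0, "wx": 0, "wy": 0, "wz": 0.95},
  {"dx": 0, "dy": 0, "dz": 0, "wx": 0, "wy": 0, "wz": 0.95},
  {"dx": 0, "dy": 0, "dz": 0, "wx": 0, "wy": 0, "wz": 0.95},
])

```text
time_s: 3.45
eef_pos: [391.2, -318.9, 298.1]
ee_rot: [-0.0, 0.999, -0.05, 0.0]
force: [-1.0, 0.1, -0.5]
grip_width: 0.747
grip_force: 0.0
```

```bash
cat > look.py <<'E'
from h import *
c=cap('wrist');s=ctrl.sense();q=s['ee_rot'];print(s['time_s'],s['eef_pos'],Ro.from_quat([q[1],q[2],q[3],q[0]]).as_matrix().round(3).tolist(),s['joints'],s['grip_width'])
for l in ['burnisher','scraper','slot_a','stand']: print(l,lm('wrist',c,l))
for P in [(509,-204,115),(509,-204,205)]: print(P,np.round(proj(c,P),1))
import sys,pickle
cv2.imwrite(f'pics/{sys.argv[1]}.png',c['frame']); pickle.dump(c,open(sys.argv[1]+'.pkl','wb'))
E
python3 look.py w2
```

```text
3.5 [ 391.15494761 -318.89478782  298.08600256] [[0.994, -0.105, -0.0], [-0.105, -0.994, 0.0], [-0.0, -0.0, -1.0]] [-9.16513899e-01  2.25936196e-01  1.42948648e+00 -2.57685753e-06
  1.48621520e+00  7.59783163e-01] 0.7476806199166594
burnisher [(0.75, array([ 505.3, -206.6,  118.4])), (0.65, array([ 335.5, -218.7,   87.9]))]
scraper [(0.97, array([ 498.6, -294. ,  118.4]))]
slot_a []
stand [(0.77, array([ 501.3, -248. ,   -0.6]))]
(509, -204, 115) [136.   67.8]
(509, -204, 205) [87.2 52.6]
```

View pics/w2.png

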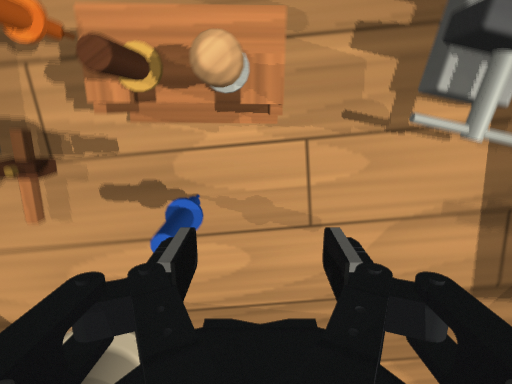

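The wrist view shows the burnisher's handle top at about (95,53), its brass collar at about (138,66) and the scraper at (225,60). Next, a nearer second view.

Call:
step_arm([
  {"dx": 0.3, "dy": -1, "dz": 0, "wx": 0, "wy": 0, "wz": 0},
  {"dx": 0.3, "dy": -1, "dz": 0, "wx": 0, "wy": 0, "wz": 0},
  {"dx": 0.3, "dy": -1, "dz": 0, "wx": 0, "wy": 0, "wz": 0},
  {"dx": 0.3, "dy": -1, "dz": 0, "wx": 0, "wy": 0, "wz": 0},
  {"dx": 0.3, "dy": -1, "dz": 0, "wx": 0, "wy": 0, "wz": 0},
])

```text
time_s: 4.2
eef_pos: [440.8, -197.1, 298.2]
ee_rot: [0.0, 0.999, -0.047, 0.0]
force: [0.5, 0.2, -0.1]
grip_width: 0.747
grip_force: 0.0
```

```bash
python3 look.py w3
python3 - <<'E'
import cv2
a=cv2.imread('pics/w2.png')[20:110,60:180];b=cv2.imread('pics/w3.png')
cv2.imwrite('pics/j.png',cv2.hconcat([cv2.resize(a,(400,300)),cv2.resize(b[40:220,140:380],(400,300))]))
E
```

```text
4.25 [ 441.77585753 -194.30481996  298.37303434] [[0.996, -0.092, 0.001], [-0.092, -0.996, 0.001], [0.001, -0.001, -1.0]] [-0.65857221  0.17471647  1.49137456  0.00152497  1.47542824  1.00466469] 0.7500096731205703
burnisher [(0.85, array([ 508.1, -206. ,  118.6])), (0.84, array([572.7, -80.7,  81. ])), (0.56, array([ 332.6, -218.1,   86.6]))]
scraper [(0.9, array([ 499.1, -298.5,  119.3]))]
slot_a []
stand [(0.72, array([ 5.011e+02, -2.514e+02,  3.000e-01]))]
(509, -204, 115) [258.1 105.1]
(509, -204, 205) [257.7 104.7]
```

View pics/j.png

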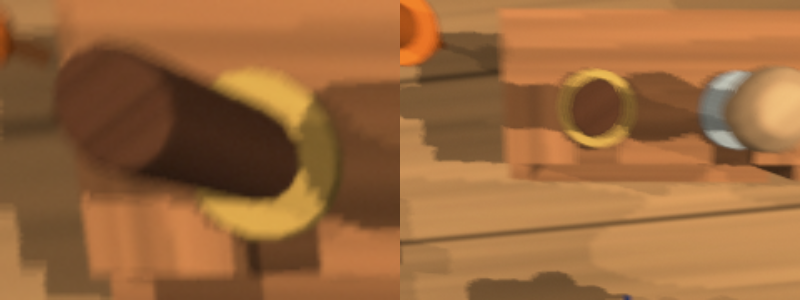

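Second view: the collar and handle top are concentric at about (258,105), so the camera looks straight down the axis.

Run:
```python
from h import *
import pickle
a=pickle.load(open('w2.pkl','rb'));b=pickle.load(open('w3.pkl','rb'))
print('top',tri(ray(a,94.5,52.4),ray(b,258.2,104.2)),onz(b,258.2,104.2,205),onz(a,94.5,52.4,205))
print('collar',tri(ray(a,138.6,65.6),ray(b,258.5,105.4)),onz(b,258.5,105.4,123),onz(a,138.6,65.6,123))
s=ctrl.sense();q=s['ee_rot'];R=Ro.from_quat([q[1],q[2],q[3],q[0]]).as_matrix();print(s['eef_pos'])
for P in [(507.5,-205,164),(507.5,-205,176)]:print((R.T@(np.array(P)-s['eef_pos'])/25).round(2))
```

```text
top [ 510.  -204.7  195.9] [ 509.3 -204.4  205. ] [ 508.6 -209.4  205. ]
collar [ 510.1 -205.   110.9] [ 508.7 -204.4  123. ] [ 509.6 -210.1  123. ]
[ 440.41353749 -198.53530558  298.07077785]
[ 2.7  -0.    5.36]
[ 2.7  -0.    4.88]
```

Call:
step_arm([
  {"dx": 0.92, "dy": 0, "dz": 0, "wx": 0, "wy": 0, "wz": 0},
  {"dx": 0.92, "dy": 0.05, "dz": 0, "wx": 0, "wy": 0, "wz": 0},
  {"dx": 0.92, "dy": 0.02, "dz": 0, "wx": 0, "wy": 0, "wz": 0},
  {"dx": 0, "dy": 0, "dz": 0, "wx": 0, "wy": 0, "wz": 0},
  {"dx": 0, "dy": 0, "dz": 0, "wx": 0, "wy": 0, "wz": 0},
])

```text
time_s: 4.95
eef_pos: [508.6, -207.2, 297.7]
ee_rot: [-0.0, 0.999, -0.048, -0.0]
force: [-0.9, -0.2, -0.3]
grip_width: 0.749
grip_force: 0.0
```

```bash
python3 look.py w4
```

```text
5.0 [ 508.40674382 -207.06863638  297.96466282] [[0.995, -0.097, -0.001], [-0.097, -0.995, 0.0], [-0.001, -0.0, -1.0]] [-6.00153881e-01  3.28958041e-01  1.29534086e+00 -1.95707668e-04
  1.51778627e+00  1.06780509e+00] 0.7447213220598735
burnisher [(0.97, array([ 333. , -219.6,   85.5])), (0.94, array([ 506. , -204. ,  115.2])), (0.64, array([574.8, -81.6,  86.2])), (0.62, array([ 624.6, -209.7,   82.6]))]
scraper [(0.84, array([ 500.9, -297.3,  119.1]))]
slot_a []
stand [(0.66, array([ 502.1, -249.5,    1.5]))]
(509, -204, 115) [255.  167.8]
(509, -204, 205) [253.5 189.6]
```

View pics/w4.png

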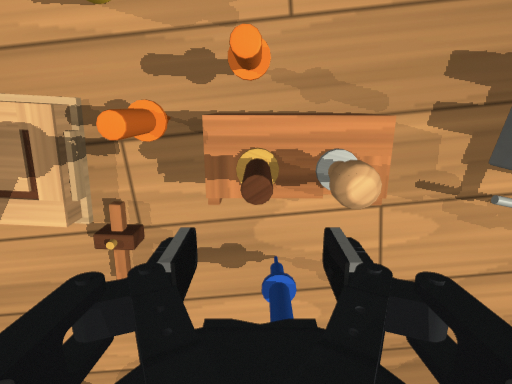

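The handle top is at (258,188), midway between the fingers (179 and 341), so the gripper is centred. Descending to grasp.

Call:
step_arm([
  {"dx": 0.02, "dy": 0, "dz": 1, "wx": 0, "wy": 0, "wz": 0},
  {"dx": 0, "dy": 0, "dz": 1, "wx": 0, "wy": 0, "wz": 0},
  {"dx": 0, "dy": 0, "dz": 1, "wx": 0, "wy": 0, "wz": 0},
  {"dx": 0, "dy": 0, "dz": 1, "wx": 0, "wy": 0, "wz": 0},
  {"dx": 0, "dy": 0, "dz": 0.88, "wx": 0, "wy": 0, "wz": 0},
])

```text
time_s: 5.7
eef_pos: [509.1, -206.5, 175.2]
ee_rot: [-0.0, 0.999, -0.048, -0.0]
force: [0.2, -0.4, 0.5]
grip_width: 0.747
grip_force: 0.0
```

Call:
step_arm([
  {"dx": 0, "dy": 0, "dz": 0, "wx": 0, "wy": 0, "wz": 0},
  {"dx": 0, "dy": 0, "dz": 0, "wx": 0, "wy": 0, "wz": 0},
  {"dx": 0, "dy": 0, "dz": 0, "wx": 0, "wy": 0, "wz": 0},
  {"dx": 0, "dy": 0, "dz": 0, "wx": 0, "wy": 0, "wz": 0},
  {"dx": 0, "dy": 0, "dz": 0, "wx": 0, "wy": 0, "wz": 0},
], fingers=10, squeeze=90)

```text
time_s: 6.2
eef_pos: [510.1, -206.7, 177.8]
ee_rot: [0.001, 0.999, -0.048, 0.001]
force: [-1.1, 2.5, 7.1]
grip_width: 0.297
grip_force: 88.7
```

Call:
step_arm([
  {"dx": 0, "dy": 0, "dz": 0, "wx": 0, "wy": 0, "wz": 0},
  {"dx": 0, "dy": 0, "dz": 0, "wx": 0, "wy": 0, "wz": 0},
  {"dx": 0, "dy": 0, "dz": 0, "wx": 0, "wy": 0, "wz": 0},
  {"dx": 0, "dy": 0, "dz": 0, "wx": 0, "wy": 0, "wz": 0},
])

```text
time_s: 6.6
eef_pos: [510.1, -206.7, 177.8]
ee_rot: [0.001, 0.999, -0.048, 0.001]
force: [-1.1, 1.1, 7.2]
grip_width: 0.289
grip_force: 88.7
```

Grip is firm (89 N). Lift straight out and carry it toward the lid, stopping short so the wrist camera can see the groove.

Call:
step_arm([
  {"dx": 0, "dy": 0, "dz": -0.5, "wx": 0, "wy": 0, "wz": 0},
  {"dx": 0, "dy": 0, "dz": -1, "wx": 0, "wy": 0, "wz": 0},
  {"dx": 0, "dy": 0, "dz": -1, "wx": 0, "wy": 0, "wz": 0},
  {"dx": 0, "dy": 0, "dz": -1, "wx": 0, "wy": 0, "wz": 0},
  {"dx": 0, "dy": 0, "dz": -1, "wx": 0, "wy": 0, "wz": 0},
])

```text
time_s: 7.1
eef_pos: [509.4, -206.6, 290.6]
ee_rot: [0.0, 0.999, -0.048, 0.0]
force: [0.2, 0.0, -2.2]
grip_width: 0.29
grip_force: 88.8
```

Call:
step_arm([
  {"dx": -0.1, "dy": -0.5, "dz": 0, "wx": 0, "wy": 0, "wz": 0},
  {"dx": -0.25, "dy": -0.96, "dz": 0, "wx": 0, "wy": 0, "wz": 0},
  {"dx": -0.25, "dy": -0.96, "dz": 0, "wx": 0, "wy": 0, "wz": 0},
  {"dx": -0.25, "dy": -0.96, "dz": 0, "wx": 0, "wy": 0, "wz": 0},
  {"dx": -0.25, "dy": -0.96, "dz": 0, "wx": 0, "wy": 0, "wz": 0},
])

```text
time_s: 7.6
eef_pos: [491.9, -94.2, 287.9]
ee_rot: [-0.0, 0.999, -0.048, -0.001]
force: [0.0, -0.8, -2.5]
grip_width: 0.296
grip_force: 88.7
```

Call:
step_arm([
  {"dx": -0.25, "dy": -0.96, "dz": 0, "wx": 0, "wy": 0, "wz": 0},
  {"dx": -0.25, "dy": -0.96, "dz": 0, "wx": 0, "wy": 0, "wz": 0},
  {"dx": -0.25, "dy": -0.96, "dz": 0, "wx": 0, "wy": 0, "wz": 0},
  {"dx": -0.25, "dy": -0.96, "dz": 0, "wx": 0, "wy": 0, "wz": 0},
  {"dx": -0.25, "dy": -0.96, "dz": 0, "wx": 0, "wy": 0, "wz": 0},
])

```text
time_s: 8.1
eef_pos: [472.2, 28.1, 288.0]
ee_rot: [-0.0, 0.999, -0.048, -0.001]
force: [-0.6, 1.1, -2.5]
grip_width: 0.295
grip_force: 88.7
```

Call:
step_arm([
  {"dx": -0.25, "dy": -0.96, "dz": 0, "wx": 0, "wy": 0, "wz": 0},
  {"dx": -0.25, "dy": -0.96, "dz": 0, "wx": 0, "wy": 0, "wz": 0},
  {"dx": -0.25, "dy": -0.96, "dz": 0, "wx": 0, "wy": 0, "wz": 0},
  {"dx": -0.25, "dy": -0.96, "dz": 0, "wx": 0, "wy": 0, "wz": 0},
  {"dx": -0.2, "dy": -0.6, "dz": 0, "wx": 0, "wy": 0, "wz": 0},
])

```text
time_s: 8.6
eef_pos: [452.8, 141.7, 288.0]
ee_rot: [-0.0, 0.999, -0.048, -0.001]
force: [0.1, -0.2, -2.1]
grip_width: 0.299
grip_force: 88.9
```

Call:
step_arm([
  {"dx": 0, "dy": 0, "dz": 0, "wx": 0, "wy": 0, "wz": 0},
  {"dx": 0, "dy": 0, "dz": 0, "wx": 0, "wy": 0, "wz": 0},
  {"dx": 0, "dy": 0, "dz": 0, "wx": 0, "wy": 0, "wz": 0},
])

```text
time_s: 8.9
eef_pos: [453.9, 139.4, 288.4]
ee_rot: [0.0, 0.999, -0.049, -0.0]
force: [0.7, -0.1, -1.9]
grip_width: 0.292
grip_force: 88.9
```

```bash
cat > lid.py <<'E'
from h import *
import sys,pickle
s=ctrl.sense();q=s['ee_rot'];print(s['time_s'],s['eef_pos'],Ro.from_quat([q[1],q[2],q[3],q[0]]).as_matrix().round(3).tolist(),s['grip_width'],s['force'])
for n in ['wrist','top']:
    c=cap(n);pickle.dump(c,open(sys.argv[1]+n+'.pkl','wb'))
    for l in ['seam_start','seam_corner','seam_end','lid','burnisher_tip','burnisher']: print(n,l,lm(n,c,l))
    if n=='wrist': cv2.imwrite(f'pics/{sys.argv[1]}.png',cv2.resize(c['frame'],(800,600)))
E
python3 lid.py l1
```

```text
8.9 [453.89401161 139.38746186 288.35800712] [[0.995, -0.097, -0.0], [-0.097, -0.995, -0.0], [-0.0, 0.0, -1.0]] 0.2915834826823415 [ 0.74484209 -0.14116645 -1.85969776]
wrist seam_start [(0.74, array([508.8, 255.5,  45.5]))]
wrist seam_corner [(0.84, array([485.7, 108. ,  43.1]))]
wrist seam_end [(0.57, array([567.8,  96.3,  44.4]))]
wrist lid [(0.66, array([540.6, 176.6,  -1.5]))]
wrist burnisher_tip [(0.56, array([568.5, -80.2,  -4.3])), (0.4, array([ 334.7, -215.8,   -2.6]))]
wrist burnisher [(0.9, array([451.5, 140.7, 226.1])), (0.66, array([573.7, -79.7,  81.6])), (0.47, array([569.6,  98.6,  43.7]))]
top seam_start [(0.26, array([ 510.8, -248.8,   -2.6]))]
top seam_corner []
top seam_end [(0.74, array([573.1, 103.5,  42.6]))]
top lid [(0.63, array([537.2, 180.3,  -3.8])), (0.18, array([ 504.8, -291.7,  113.9]))]
top burnisher_tip []
top burnisher [(0.82, array([573.9, -77.1,  82.8])), (0.6, array([ 629.5, -206.2,   87.6])), (0.54, array([ 330.6, -220.6,   86.7]))]
```

View pics/l1.png

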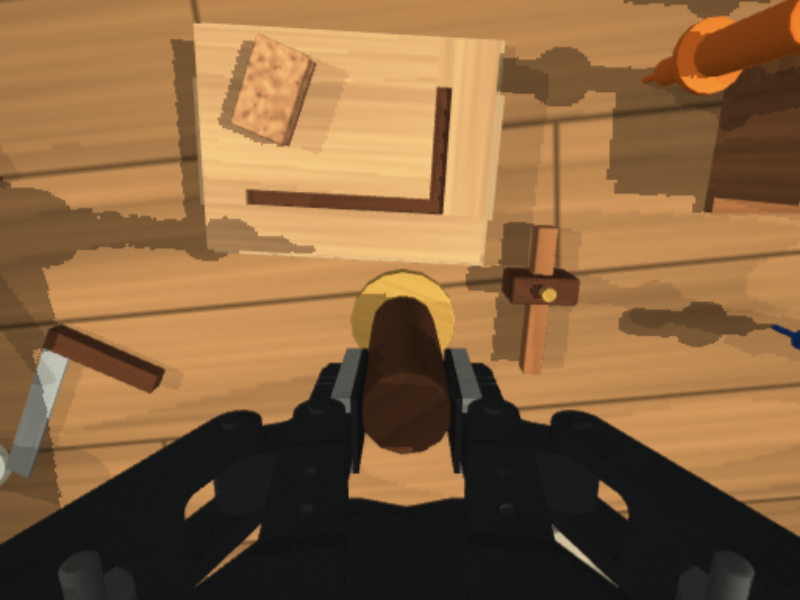

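The wrist view shows the L-groove clearly: free end (247,197), corner (442,208), short end (444,88) in the 800x600 view. The burnisher is held upright, with its collar at (403,312). I'll fit the groove outline numerically.

```bash
cat > fit.py <<'E'
from h import *
import pickle
from scipy.optimize import minimize
L=np.array([(-46,81),(-34,81),(-34,-69),(51,-69),(51,-81),(-46,-81)],float)
def fit(f,roi,k=6):
    c=pickle.load(open(f,'rb'));im=cv2.cvtColor(c['frame'],cv2.COLOR_BGR2GRAY).astype(float)
    x0,y0,x1,y1=roi;im=im[y0:y1,x0:x1];big=cv2.resize(im,None,fx=k,fy=k,interpolation=cv2.INTER_CUBIC);m=(big<95)
    def cost(p):
        a=p[2]/100;R=np.array([[np.cos(a),-np.sin(a)],[np.sin(a),np.cos(a)]])
        W=L@R.T+p[:2];pts=np.array([proj(c,(*w,50)) for w in W]);pts=((pts+.5-[x0,y0])*k-.5)
        g=np.zeros(m.shape,np.uint8);cv2.fillPoly(g,[np.round(pts*16).astype(np.int32)],1,shift=4)
        return 1-(g.astype(bool)&m).sum()/(g.astype(bool)|m).sum()
    r=min((minimize(cost,[538+a,180+b,-12],method='Nelder-Mead',options=dict(initial_simplex=[[538+a,180+b,-12],[544+a,180+b,-12],[538+a,186+b,-12],[538+a,180+b,-7]])) for a in(-4,4) for b in (-4,4)),key=lambda r:r.fun)
    return r.x,r.fun,m
x,f,m=fit('l1wrist.pkl',(145,45,295,145));print('wrist',x.round(2),round(f,3),m.mean())
for g in ['top']:
    try:
        c=cap('top');pickle.dump(c,open('t.pkl','wb'))
    except Exception as e: print(e)
c=pickle.load(open('t.pkl','rb'));print(np.round([proj(c,(508,258,50)),proj(c,(487,108,50)),proj(c,(572,100,50))]))
def pts(x):
    a=x[2]/100;R=np.array([[np.cos(a),-np.sin(a)],[np.sin(a),np.cos(a)]]);return {n:(R@np.array(p)+x[:2]).round(1) for n,p in dict(start=(-40,75),corner=(-40,-75),end=(45,-75)).items()}
print(pts(x))
w=pickle.load(open('l1wrist.pkl','rb'))
for z in (238,-1): 
    P=(453.9,139.4,288.4-62.8+ (8 if z==238 else 90));print(np.round(np.array(proj(w,P))*1.5625,1))
E
python3 fit.py
```

```text
wrist [537.07 177.51 -15.42] 0.135 0.11906851851851852
[[201. 213.]
 [253. 219.]
 [255. 189.]]
{'start': array([509.1, 257.8]), 'corner': array([486. , 109.5]), 'end': array([570. ,  96.5])}
[401.5 319. ]
[399.4 411.2]
```

Call:
step_arm([
  {"dx": 0.345, "dy": -0.958, "dz": 0, "wx": 0, "wy": 0, "wz": 0},
  {"dx": 0.345, "dy": -0.958, "dz": 0, "wx": 0, "wy": 0, "wz": 0},
  {"dx": 0.345, "dy": -0.958, "dz": 0, "wx": 0, "wy": 0, "wz": 0},
  {"dx": 0.345, "dy": -0.958, "dz": 0, "wx": 0, "wy": 0, "wz": 0},
  {"dx": 0.345, "dy": -0.958, "dz": 0, "wx": 0, "wy": 0, "wz": 0},
])

```text
time_s: 10.15
eef_pos: [508.8, 256.0, 288.5]
ee_rot: [0.0, 0.999, -0.048, -0.0]
force: [0.2, -0.9, -1.4]
grip_width: 0.295
grip_force: 89.0
```

Call:
step_arm([
  {"dx": 0, "dy": 0, "dz": 0.9, "wx": 0, "wy": 0, "wz": 0},
  {"dx": 0, "dy": 0, "dz": 0.9, "wx": 0, "wy": 0, "wz": 0},
  {"dx": 0, "dy": 0, "dz": 0.9, "wx": 0, "wy": 0, "wz": 0},
  {"dx": 0, "dy": 0, "dz": 0.5, "wx": 0, "wy": 0, "wz": 0},
  {"dx": 0, "dy": 0, "dz": 0, "wx": 0, "wy": 0, "wz": 0},
])

```text
time_s: 10.65
eef_pos: [507.9, 254.8, 207.2]
ee_rot: [0.0, 0.999, -0.048, -0.001]
force: [-0.0, 0.1, -1.6]
grip_width: 0.293
grip_force: 89.1
```

Call:
step_arm([
  {"dx": 0, "dy": 0, "dz": 0, "wx": 0, "wy": 0, "wz": 0},
  {"dx": 0, "dy": 0, "dz": 0, "wx": 0, "wy": 0, "wz": 0},
  {"dx": 0, "dy": 0, "dz": 0, "wx": 0, "wy": 0, "wz": 0},
])

```text
time_s: 10.95
eef_pos: [508.8, 255.0, 209.6]
ee_rot: [-0.0, 0.999, -0.048, 0.001]
force: [-0.3, -0.8, -1.7]
grip_width: 0.298
grip_force: 89.1
```

```bash
python3 lid.py l2
python3 - <<'E'
from h import *
import pickle
for n in ['wrist','scene']:
    c=cap(n) if n=='scene' else pickle.load(open('l2wrist.pkl','rb'))
    u,v=np.array(proj(c,(508.5,254.5,52))).astype(int);print(n,u,v)
    r=40 if n=='scene' else 95
    f=cv2.copyMakeBorder(c['frame'],100,100,100,100,cv2.BORDER_CONSTANT)[v+100-r:v+100+r,u+100-r:u+100+r]
    cv2.imwrite(f'/tmp/{n}.png',cv2.resize(f,(400,400),interpolation=cv2.INTER_CUBIC))
cv2.imwrite('pics/tip.png',cv2.hconcat([cv2.imread('/tmp/wrist.png'),cv2.imread('/tmp/scene.png')]))
E
```

```text
10.95 [508.80925462 255.02770464 209.59180815] [[0.995, -0.096, 0.002], [-0.096, -0.995, 0.0], [0.002, -0.001, -1.0]] 0.29812203822153965 [-0.29922899 -0.83544176 -1.71453717]
wrist seam_start [(0.89, array([506.9, 256.1,  46.8]))]
wrist seam_corner [(0.78, array([484.4, 108.1,  41.7]))]
wrist seam_end [(0.71, array([569.9,  95.9,  45.7]))]
wrist lid [(0.69, array([539.8, 180.1,  -2.7])), (0.54, array([483.5, 108. ,  43.7]))]
wrist burnisher_tip []
wrist burnisher [(0.74, array([505.9, 252.9, 148.4]))]
top seam_start [(0.83, array([509.2, 257.9,  46.6]))]
top seam_corner []
top seam_end [(0.66, array([573.7, 101.3,  44.3]))]
top lid [(0.7, array([541.1, 180.1,   0.7]))]
top burnisher_tip [(0.5, array([389.4,  19.9,  -0.5]))]
top burnisher [(0.61, array([ 329.6, -217.1,   83.8])), (0.6, array([572.3, -78.4,  83.7])), (0.56, array([ 628.7, -202.2,   85. ]))]
wrist 258 173
scene 314 179
```

View pics/tip.png

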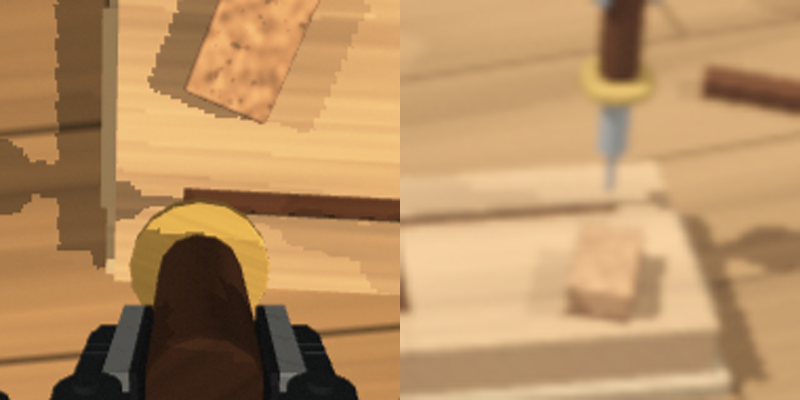

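The scene half shows the tip at crop (211,188), just above the groove's free end near (213,206). I'll check that against the projection.

Run:
```python
from h import *
c=cap('scene');cv2.imwrite('/tmp/s.png',c['frame'])
g=cv2.cvtColor(c['frame'],cv2.COLOR_BGR2GRAY)
def f(P): u,v=proj(c,P);return ((u-274)*5,(v-139)*5)
print('tip',np.round(f((508.8,255,61.8))),'collar',np.round(f((508.8,255,150.8))))
a=-.154;R=np.array([[np.cos(a),-np.sin(a)],[np.sin(a),np.cos(a)]])
for p in [(-46,81),(-34,81),(-34,40),(-46,40),(-40,75),(-40,72)]: print(p,np.round(f((*(R@np.array(p)+[537.1,177.5]),50))))
print(g[174:188,300:326])
```

```text
tip [202. 191.] collar [214.  79.]
(-46, 81) [212. 199.]
(-34, 81) [216. 210.]
(-34, 40) [154. 214.]
(-46, 40) [151. 203.]
(-40, 75) [205. 205.]
(-40, 72) [201. 206.]
[[208 208 207 208 208 208 208 208 208 208 209 209 209 207 200 182 176 194
  206 209 208 209 209 209 208 201]
 [206 206 205 206 205 206 205 205 206 206 205 206 206 204 196 180 176 193
  204 206 206 206 206 207 206 203]
 [200 201 202 202 202 202 202 202 202 203 203 203 203 202 194 180 181 195
  202 204 204 204 203 200 198 195]
 [192 196 200 201 201 201 201 201 201 201 201 200 201 200 196 189 190 197
  200 200 201 201 198 185 171 167]
 [186 189 193 195 195 195 194 194 193 192 193 192 192 191 190 186 186 187
  189 191 191 192 188 173 154 146]
 [174 176 177 178 175 172 172 170 167 165 165 164 164 162 160 157 154 160
  169 175 176 176 174 167 159 151]
 [148 147 144 144 142 139 136 133 130 129 131 134 136 136 135 132 138 160
  180 188 190 190 190 189 186 175]
 [126 127 129 131 132 135 136 137 137 140 145 149 154 158 159 159 166 181
  193 198 199 200 200 200 200 196]
 [156 158 163 169 172 178 182 182 182 182 183 184 186 188 188 189 193 197
  201 203 204 204 205 206 207 206]
 [190 192 194 196 197 200 201 201 200 195 193 192 192 193 193 197 201 204
  205 205 206 207 209 210 211 212]
 [205 206 207 207 208 208 208 208 207 201 194 192 192 193 193 194 197 199
  199 199 201 201 204 210 213 214]
 [211 211 212 212 212 213 211 211 208 201 192 190 192 192 191 191 193 194
  195 194 194 195 200 209 214 215]
 [213 214 213 214 214 215 214 213 209 199 189 185 187 187 188 189 191 192
  191 191 191 194 197 207 214 216]
 [214 213 213 213 214 214 214 212 205 195 187 184 184 186 188 192 194 193
  192 193 194 193 196 207 214 216]]
```

The groove's end matches the fit, but the tip sits about 3–4 mm further toward +y than assumed. Shift 3 mm back and lower gently, watching the force.

Call:
step_arm([
  {"dx": 0, "dy": 0.12, "dz": 0.08, "wx": 0, "wy": 0, "wz": 0},
  {"dx": 0, "dy": 0, "dz": 0.14, "wx": 0, "wy": 0, "wz": 0},
  {"dx": 0, "dy": 0, "dz": 0.14, "wx": 0, "wy": 0, "wz": 0},
  {"dx": 0, "dy": 0, "dz": 0.14, "wx": 0, "wy": 0, "wz": 0},
  {"dx": 0, "dy": 0, "dz": 0, "wx": 0, "wy": 0, "wz": 0},
])

```text
time_s: 12.25
eef_pos: [507.9, 251.9, 195.4]
ee_rot: [0.0, 0.999, -0.048, -0.001]
force: [-0.1, -0.7, -2.0]
grip_width: 0.293
grip_force: 89.2
```

Call:
step_arm([
  {"dx": 0, "dy": 0, "dz": 0.04, "wx": 0, "wy": 0, "wz": 0},
  {"dx": 0, "dy": 0, "dz": 0.04, "wx": 0, "wy": 0, "wz": 0},
  {"dx": 0, "dy": 0, "dz": 0, "wx": 0, "wy": 0, "wz": 0},
  {"dx": 0, "dy": 0, "dz": 0, "wx": 0, "wy": 0, "wz": 0},
])

```text
time_s: 12.65
eef_pos: [508.2, 252.0, 194.2]
ee_rot: [-0.0, 0.999, -0.048, 0.0]
force: [0.6, 0.4, -2.1]
grip_width: 0.298
grip_force: 89.2
```

Call:
step_arm([
  {"dx": 0, "dy": 0, "dz": 0.04, "wx": 0, "wy": 0, "wz": 0},
  {"dx": 0, "dy": 0, "dz": 0.04, "wx": 0, "wy": 0, "wz": 0},
  {"dx": 0, "dy": 0, "dz": 0.04, "wx": 0, "wy": 0, "wz": 0},
  {"dx": 0, "dy": 0, "dz": 0, "wx": 0, "wy": 0, "wz": 0},
  {"dx": 0, "dy": 0, "dz": 0, "wx": 0, "wy": 0, "wz": 0},
])

```text
time_s: 13.15
eef_pos: [508.2, 252.0, 191.3]
ee_rot: [-0.0, 0.999, -0.048, 0.0]
force: [-0.2, 1.1, -0.2]
grip_width: 0.295
grip_force: 89.3
```

Contact came at TCP z≈192, as predicted for the groove floor; the face would have met it 5 mm higher. Press about 6 mm more.

Call:
step_arm([
  {"dx": 0, "dy": 0, "dz": 0.06, "wx": 0, "wy": 0, "wz": 0},
  {"dx": 0, "dy": 0, "dz": 0.06, "wx": 0, "wy": 0, "wz": 0},
  {"dx": 0, "dy": 0, "dz": 0.06, "wx": 0, "wy": 0, "wz": 0},
  {"dx": 0, "dy": 0, "dz": 0.06, "wx": 0, "wy": 0, "wz": 0},
  {"dx": 0, "dy": 0, "dz": 0, "wx": 0, "wy": 0, "wz": 0},
])

```text
time_s: 13.65
eef_pos: [508.2, 252.0, 185.0]
ee_rot: [-0.0, 0.999, -0.048, 0.0]
force: [0.0, 0.4, 1.1]
grip_width: 0.297
grip_force: 89.6
```

Spring force is about 3 N (5–7 mm of give). Begin the long run at just under 5 cm/s.

Call:
step_arm([
  {"dx": -0.011, "dy": 0.1, "dz": 0, "wx": 0, "wy": 0, "wz": 0},
  {"dx": -0.011, "dy": 0.17, "dz": 0, "wx": 0, "wy": 0, "wz": 0},
  {"dx": -0.011, "dy": 0.17, "dz": 0, "wx": 0, "wy": 0, "wz": 0},
  {"dx": -0.011, "dy": 0.17, "dz": 0, "wx": 0, "wy": 0, "wz": 0},
  {"dx": -0.011, "dy": 0.17, "dz": 0, "wx": 0, "wy": 0, "wz": 0},
])

```text
time_s: 14.15
eef_pos: [504.9, 232.3, 185.2]
ee_rot: [-0.0, 0.999, -0.048, 0.0]
force: [0.8, 2.5, 2.1]
grip_width: 0.291
grip_force: 90.4
```

Call:
step_arm([
  {"dx": -0.011, "dy": 0.19, "dz": 0, "wx": 0, "wy": 0, "wz": 0},
  {"dx": -0.011, "dy": 0.19, "dz": 0, "wx": 0, "wy": 0, "wz": 0},
  {"dx": -0.011, "dy": 0.19, "dz": 0, "wx": 0, "wy": 0, "wz": 0},
  {"dx": -0.011, "dy": 0.19, "dz": 0, "wx": 0, "wy": 0, "wz": 0},
  {"dx": -0.011, "dy": 0.19, "dz": 0, "wx": 0, "wy": 0, "wz": 0},
])

```text
time_s: 14.65
eef_pos: [501.2, 208.8, 185.1]
ee_rot: [-0.0, 0.999, -0.048, -0.0]
force: [-0.3, 2.9, 1.4]
grip_width: 0.297
grip_force: 90.3
```

Call:
step_arm([
  {"dx": -0.011, "dy": 0.19, "dz": 0, "wx": 0, "wy": 0, "wz": 0},
  {"dx": -0.011, "dy": 0.19, "dz": 0, "wx": 0, "wy": 0, "wz": 0},
  {"dx": -0.011, "dy": 0.19, "dz": 0, "wx": 0, "wy": 0, "wz": 0},
  {"dx": -0.011, "dy": 0.19, "dz": 0, "wx": 0, "wy": 0, "wz": 0},
  {"dx": -0.011, "dy": 0.19, "dz": 0, "wx": 0, "wy": 0, "wz": 0},
])

```text
time_s: 15.15
eef_pos: [497.5, 185.3, 185.1]
ee_rot: [0.0, 0.999, -0.048, -0.0]
force: [0.2, 2.9, 2.7]
grip_width: 0.299
grip_force: 90.3
```

Call:
step_arm([
  {"dx": -0.011, "dy": 0.19, "dz": 0, "wx": 0, "wy": 0, "wz": 0},
  {"dx": -0.011, "dy": 0.19, "dz": 0, "wx": 0, "wy": 0, "wz": 0},
  {"dx": -0.011, "dy": 0.19, "dz": 0, "wx": 0, "wy": 0, "wz": 0},
  {"dx": -0.011, "dy": 0.19, "dz": 0, "wx": 0, "wy": 0, "wz": 0},
  {"dx": -0.011, "dy": 0.19, "dz": 0, "wx": 0, "wy": 0, "wz": 0},
])

```text
time_s: 15.65
eef_pos: [493.9, 161.8, 185.1]
ee_rot: [-0.0, 0.999, -0.048, -0.0]
force: [-0.0, 3.8, 2.3]
grip_width: 0.294
grip_force: 90.3
```

Call:
step_arm([
  {"dx": -0.011, "dy": 0.19, "dz": 0, "wx": 0, "wy": 0, "wz": 0},
  {"dx": -0.011, "dy": 0.19, "dz": 0, "wx": 0, "wy": 0, "wz": 0},
  {"dx": -0.011, "dy": 0.19, "dz": 0, "wx": 0, "wy": 0, "wz": 0},
  {"dx": -0.011, "dy": 0.19, "dz": 0, "wx": 0, "wy": 0, "wz": 0},
  {"dx": -0.011, "dy": 0.19, "dz": 0, "wx": 0, "wy": 0, "wz": 0},
])

```text
time_s: 16.15
eef_pos: [490.2, 138.3, 185.1]
ee_rot: [0.0, 0.999, -0.048, -0.0]
force: [1.4, 4.4, 2.8]
grip_width: 0.293
grip_force: 90.3
```

Call:
step_arm([
  {"dx": -0.009, "dy": 0.19, "dz": 0, "wx": 0, "wy": 0, "wz": 0},
  {"dx": -0.009, "dy": 0.19, "dz": 0, "wx": 0, "wy": 0, "wz": 0},
  {"dx": -0.009, "dy": 0.19, "dz": 0, "wx": 0, "wy": 0, "wz": 0},
  {"dx": -0.009, "dy": 0.19, "dz": 0, "wx": 0, "wy": 0, "wz": 0},
  {"dx": -0.009, "dy": 0.15, "dz": 0, "wx": 0, "wy": 0, "wz": 0},
])

```text
time_s: 16.65
eef_pos: [486.9, 115.7, 185.1]
ee_rot: [0.0, 0.999, -0.048, -0.0]
force: [0.1, 3.6, 1.9]
grip_width: 0.293
grip_force: 90.3
```

Call:
step_arm([
  {"dx": 0, "dy": 0.1, "dz": 0, "wx": 0, "wy": 0, "wz": 0},
  {"dx": 0, "dy": 0.08, "dz": 0, "wx": 0, "wy": 0, "wz": 0},
  {"dx": 0, "dy": 0.08, "dz": 0, "wx": 0, "wy": 0, "wz": 0},
  {"dx": 0, "dy": 0, "dz": 0, "wx": 0, "wy": 0, "wz": 0},
  {"dx": 0, "dy": 0, "dz": 0, "wx": 0, "wy": 0, "wz": 0},
])

```text
time_s: 17.15
eef_pos: [486.3, 109.3, 185.1]
ee_rot: [0.0, 0.999, -0.048, -0.0]
force: [0.2, -0.1, 1.5]
grip_width: 0.295
grip_force: 89.8
```

Call:
step_arm([
  {"dx": 0, "dy": 0.08, "dz": 0, "wx": 0, "wy": 0, "wz": 0},
  {"dx": 0, "dy": 0, "dz": 0, "wx": 0, "wy": 0, "wz": 0},
  {"dx": 0, "dy": 0, "dz": 0, "wx": 0, "wy": 0, "wz": 0},
])

```text
time_s: 17.45
eef_pos: [486.1, 107.5, 185.1]
ee_rot: [0.0, 0.999, -0.048, -0.0]
force: [0.2, 1.1, 3.1]
grip_width: 0.297
grip_force: 89.9
```

No wall contact at the corner; on to the short run.

Call:
step_arm([
  {"dx": 0.1, "dy": 0.009, "dz": 0, "wx": 0, "wy": 0, "wz": 0},
  {"dx": 0.17, "dy": 0.009, "dz": 0, "wx": 0, "wy": 0, "wz": 0},
  {"dx": 0.19, "dy": 0.009, "dz": 0, "wx": 0, "wy": 0, "wz": 0},
  {"dx": 0.19, "dy": 0.009, "dz": 0, "wx": 0, "wy": 0, "wz": 0},
  {"dx": 0.19, "dy": 0.009, "dz": 0, "wx": 0, "wy": 0, "wz": 0},
])

```text
time_s: 17.95
eef_pos: [507.0, 104.4, 184.8]
ee_rot: [0.0, 0.999, -0.048, -0.001]
force: [-4.2, 0.3, 3.5]
grip_width: 0.293
grip_force: 89.7
```

Call:
step_arm([
  {"dx": 0.19, "dy": 0.009, "dz": 0, "wx": 0, "wy": 0, "wz": 0},
  {"dx": 0.19, "dy": 0.009, "dz": 0, "wx": 0, "wy": 0, "wz": 0},
  {"dx": 0.19, "dy": 0.009, "dz": 0, "wx": 0, "wy": 0, "wz": 0},
  {"dx": 0.19, "dy": 0.009, "dz": 0, "wx": 0, "wy": 0, "wz": 0},
  {"dx": 0.19, "dy": 0.009, "dz": 0, "wx": 0, "wy": 0, "wz": 0},
])

```text
time_s: 18.45
eef_pos: [530.9, 101.0, 185.1]
ee_rot: [0.0, 0.999, -0.048, 0.0]
force: [-3.8, 0.5, 2.8]
grip_width: 0.295
grip_force: 89.7
```

Call:
step_arm([
  {"dx": 0.19, "dy": 0.009, "dz": 0, "wx": 0, "wy": 0, "wz": 0},
  {"dx": 0.19, "dy": 0.009, "dz": 0, "wx": 0, "wy": 0, "wz": 0},
  {"dx": 0.19, "dy": 0.009, "dz": 0, "wx": 0, "wy": 0, "wz": 0},
  {"dx": 0.19, "dy": 0.009, "dz": 0, "wx": 0, "wy": 0, "wz": 0},
  {"dx": 0.19, "dy": 0.009, "dz": 0, "wx": 0, "wy": 0, "wz": 0},
])

```text
time_s: 18.95
eef_pos: [554.4, 97.6, 185.1]
ee_rot: [-0.0, 0.999, -0.048, -0.0]
force: [-3.3, 0.1, 1.7]
grip_width: 0.293
grip_force: 89.7
```

Call:
step_arm([
  {"dx": 0.19, "dy": 0.009, "dz": 0, "wx": 0, "wy": 0, "wz": 0},
  {"dx": 0.16, "dy": 0.009, "dz": 0, "wx": 0, "wy": 0, "wz": 0},
  {"dx": 0.12, "dy": 0, "dz": 0, "wx": 0, "wy": 0, "wz": 0},
  {"dx": 0.06, "dy": 0, "dz": 0, "wx": 0, "wy": 0, "wz": 0},
  {"dx": 0, "dy": 0, "dz": 0, "wx": 0, "wy": 0, "wz": 0},
])

```text
time_s: 19.45
eef_pos: [567.5, 95.9, 185.2]
ee_rot: [0.0, 0.999, -0.048, 0.0]
force: [-2.3, 0.9, 2.1]
grip_width: 0.295
grip_force: 89.6
```

Run:
```python
from h import *
import pickle
for n in ['scene','wrist']:
    c=cap(n);s=ctrl.sense();x,y,z=s['eef_pos']
    u,v=np.array(proj(c,(570,96.5,55))).astype(int);r=40 if n=='scene' else 95
    f=cv2.copyMakeBorder(c['frame'],100,100,100,100,cv2.BORDER_CONSTANT)[v+100-r:v+100+r,u+100-r:u+100+r]
    k=400/2/r
    g=lambda P:np.round((np.array(proj(c,P))-[u-r,v-r])*k)
    print(n,s['eef_pos'],s['force'],'end',g((570,96.5,45)),'closed end',g((576,95.6,50)),'tip',g((x,y,45)),'collar',g((x,y,z-59)),'corner',g((486,109.5,45)))
    cv2.imwrite(f'/tmp/{n}.png',cv2.resize(f,(400,400),interpolation=cv2.INTER_CUBIC))
cv2.imwrite('pics/tip2.png',cv2.hconcat([cv2.imread('/tmp/scene.png'),cv2.imread('/tmp/wrist.png')]))
```

```text
scene [567.37735206  95.91772677 185.21049676] [-1.77183949  0.48363504  2.71779126] end [201. 217.] closed end [202. 217.] tip [199. 214.] collar [201. 112.] corner [183. 131.]
wrist [567.30211887  95.93583793 185.22663336] [-1.36183577  0.18431714  2.36028195] end [202. 196.] closed end [202. 186.] tip [203. 202.] collar [202. 256.] corner [192. 360.]
```

View pics/tip2.png

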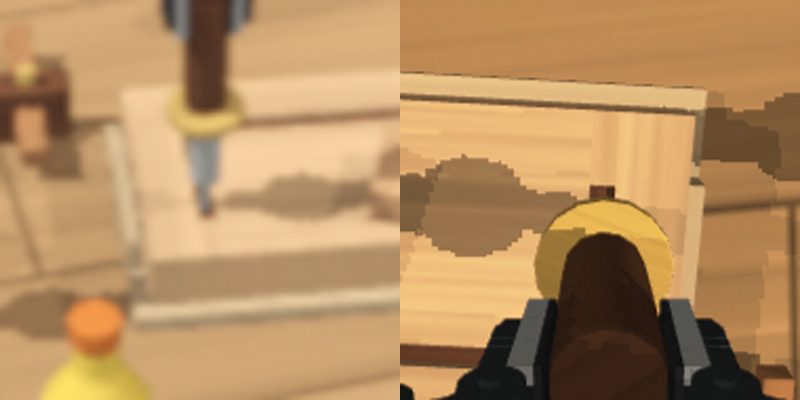

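The tip is in the short run: the groove's closed end shows at (602,186) in the wrist half, right where predicted, and the tip at (205,212) in the scene half. Nudge 2.5 mm further for margin.

Call:
step_arm([
  {"dx": 0.05, "dy": 0, "dz": 0, "wx": 0, "wy": 0, "wz": 0},
  {"dx": 0.05, "dy": 0, "dz": 0, "wx": 0, "wy": 0, "wz": 0},
  {"dx": 0, "dy": 0, "dz": 0, "wx": 0, "wy": 0, "wz": 0},
])

```text
time_s: 19.85
eef_pos: [569.7, 95.7, 185.1]
ee_rot: [-0.0, 0.999, -0.048, 0.0]
force: [-1.5, 0.6, 2.1]
grip_width: 0.295
grip_force: 89.6
```

Call:
step_arm([
  {"dx": 0, "dy": 0, "dz": -0.12, "wx": 0, "wy": 0, "wz": 0},
  {"dx": 0, "dy": 0, "dz": -0.15, "wx": 0, "wy": 0, "wz": 0},
  {"dx": 0, "dy": 0, "dz": -0.15, "wx": 0, "wy": 0, "wz": 0},
  {"dx": 0, "dy": 0, "dz": -0.15, "wx": 0, "wy": 0, "wz": 0},
  {"dx": 0, "dy": 0, "dz": -0.3, "wx": 0, "wy": 0, "wz": 0},
])

```text
time_s: 20.35
eef_pos: [569.5, 95.7, 206.8]
ee_rot: [0.0, 0.999, -0.048, -0.0]
force: [0.5, -0.6, -1.7]
grip_width: 0.292
grip_force: 89.1
```

Call:
step_arm([
  {"dx": 0, "dy": 0, "dz": -0.8, "wx": 0, "wy": 0, "wz": 0},
  {"dx": 0, "dy": 0, "dz": -0.8, "wx": 0, "wy": 0, "wz": 0},
  {"dx": 0, "dy": 0, "dz": -0.8, "wx": 0, "wy": 0, "wz": 0},
  {"dx": 0, "dy": 0, "dz": -0.8, "wx": 0, "wy": 0, "wz": 0},
  {"dx": 0, "dy": 0, "dz": 0, "wx": 0, "wy": 0, "wz": 0},
])

```text
time_s: 20.85
eef_pos: [570.5, 95.7, 289.8]
ee_rot: [-0.0, 0.999, -0.048, 0.003]
force: [-0.2, 0.0, -2.7]
grip_width: 0.296
grip_force: 89.2
```

Back to above the slot.

Call:
step_arm([
  {"dx": -0.72, "dy": 0.9, "dz": 0, "wx": 0, "wy": 0, "wz": 0},
  {"dx": -0.72, "dy": 0.9, "dz": 0, "wx": 0, "wy": 0, "wz": 0},
  {"dx": -0.72, "dy": 0.9, "dz": 0, "wx": 0, "wy": 0, "wz": 0},
  {"dx": 0.093, "dy": 0.955, "dz": 0, "wx": 0, "wy": 0, "wz": 0},
  {"dx": 0.093, "dy": 0.955, "dz": 0, "wx": 0, "wy": 0, "wz": 0},
])

```text
time_s: 21.35
eef_pos: [508.7, -14.9, 286.2]
ee_rot: [-0.0, 0.999, -0.048, -0.0]
force: [0.5, 0.7, -1.6]
grip_width: 0.296
grip_force: 89.2
```

Call:
step_arm([
  {"dx": 0.093, "dy": 0.955, "dz": 0, "wx": 0, "wy": 0, "wz": 0},
  {"dx": 0.093, "dy": 0.955, "dz": 0, "wx": 0, "wy": 0, "wz": 0},
  {"dx": 0.093, "dy": 0.955, "dz": 0, "wx": 0, "wy": 0, "wz": 0},
  {"dx": 0.093, "dy": 0.955, "dz": 0, "wx": 0, "wy": 0, "wz": 0},
  {"dx": 0.093, "dy": 0.955, "dz": 0, "wx": 0, "wy": 0, "wz": 0},
])

```text
time_s: 21.85
eef_pos: [509.1, -135.1, 285.8]
ee_rot: [-0.0, 0.999, -0.048, -0.001]
force: [-0.5, -0.9, -2.1]
grip_width: 0.294
grip_force: 89.2
```

Call:
step_arm([
  {"dx": 0.093, "dy": 0.955, "dz": 0, "wx": 0, "wy": 0, "wz": 0},
  {"dx": 0.093, "dy": 0.955, "dz": 0, "wx": 0, "wy": 0, "wz": 0},
  {"dx": 0.093, "dy": 0.955, "dz": 0, "wx": 0, "wy": 0, "wz": 0},
  {"dx": 0, "dy": 0, "dz": 0, "wx": 0, "wy": 0, "wz": 0},
  {"dx": 0, "dy": 0, "dz": 0, "wx": 0, "wy": 0, "wz": 0},
])

```text
time_s: 22.35
eef_pos: [509.3, -206.0, 286.0]
ee_rot: [-0.0, 0.999, -0.049, -0.001]
force: [0.6, -0.6, -1.7]
grip_width: 0.296
grip_force: 89.2
```

Run:
```python
from h import *
s=ctrl.sense();q=s['ee_rot'];R=Ro.from_quat([q[1],q[2],q[3],q[0]]).as_matrix();print(s['time_s'],s['eef_pos'],s['force'],s['wrist_torque'])
print((R.T@(np.array([509.8,-206.7,190])-s['eef_pos'])/25).round(3))
for n in ['wrist','top','scene']:
    c=cap(n);print(n,lm(n,c,'burnisher')[:3],lm(n,c,'slot_a'),lm(n,c,'stand'))
```

```text
22.35 [ 509.25945462 -206.04413641  285.95470343] [ 0.60685798 -0.56177391 -1.73965194] [-0.00042896 -0.00633025  0.01567384]
[0.028 0.027 3.838]
wrist [(0.82, array([ 625.1, -207.3,   78.2])), (0.73, array([ 508.6, -204.6,  225.3])), (0.68, array([574.4, -81.9,  80.1]))] [(0.76, array([ 503.6, -207.5,  115.2]))] []
top [(0.78, array([ 631.7, -207.2,   86.4])), (0.69, array([575.9, -79.8,  82.4])), (0.62, array([ 507. , -201.9,  222.5]))] [(0.85, array([ 500.3, -292.5,  117.5])), (0.78, array([ 510.8, -202.4,  111.7]))] [(0.78, array([ 509.3, -250.2,   -1. ])), (0.65, array([ 510.2, -205.1,  111.7]))]
scene [(0.89, array([ 507.3, -204.9,  219.8])), (0.79, array([ 627.6, -211.6,   87.9])), (0.75, array([580.8, 228.8,  50.4]))] [(0.83, array([ 506.9, -202.7,  113.5])), (0.72, array([ 494.7, -290.6,  117.8]))] [(0.82, array([ 504.9, -246. ,   -0.7]))]
```

Call:
step_arm([
  {"dx": 0.028, "dy": 0.027, "dz": 0.8, "wx": 0, "wy": 0, "wz": 0},
  {"dx": 0, "dy": 0, "dz": 0.8, "wx": 0, "wy": 0, "wz": 0},
  {"dx": 0, "dy": 0, "dz": 0.5, "wx": 0, "wy": 0, "wz": 0},
  {"dx": 0, "dy": 0, "dz": 0.3, "wx": 0, "wy": 0, "wz": 0},
  {"dx": 0, "dy": 0, "dz": 0.2, "wx": 0, "wy": 0, "wz": 0},
])

```text
time_s: 23.45
eef_pos: [510.2, -206.9, 221.7]
ee_rot: [0.0, 0.999, -0.048, 0.0]
force: [-0.6, 0.1, -1.3]
grip_width: 0.296
grip_force: 89.2
```

Ferrule is entering the slot with no force. Continue down.

Call:
step_arm([
  {"dx": 0, "dy": 0, "dz": 0.3, "wx": 0, "wy": 0, "wz": 0},
  {"dx": 0, "dy": 0, "dz": 0.4, "wx": 0, "wy": 0, "wz": 0},
  {"dx": 0, "dy": 0, "dz": 0.4, "wx": 0, "wy": 0, "wz": 0},
  {"dx": 0, "dy": 0, "dz": 0.3, "wx": 0, "wy": 0, "wz": 0},
  {"dx": 0, "dy": 0, "dz": 0, "wx": 0, "wy": 0, "wz": 0},
])

```text
time_s: 23.95
eef_pos: [509.7, -206.6, 185.6]
ee_rot: [-0.001, 0.999, -0.048, -0.001]
force: [-0.5, 0.4, -2.0]
grip_width: 0.297
grip_force: 89.2
```

Call:
step_arm([
  {"dx": 0, "dy": 0, "dz": 0.12, "wx": 0, "wy": 0, "wz": 0},
  {"dx": 0, "dy": 0, "dz": 0.1, "wx": 0, "wy": 0, "wz": 0},
  {"dx": 0, "dy": 0, "dz": 0, "wx": 0, "wy": 0, "wz": 0},
  {"dx": 0, "dy": 0, "dz": 0, "wx": 0, "wy": 0, "wz": 0},
])

```text
time_s: 24.35
eef_pos: [510.2, -206.9, 181.5]
ee_rot: [0.0, 0.999, -0.048, 0.0]
force: [0.5, 0.7, -2.1]
grip_width: 0.292
grip_force: 89.2
```

Call:
step_arm([
  {"dx": 0, "dy": 0, "dz": 0.06, "wx": 0, "wy": 0, "wz": 0},
  {"dx": 0, "dy": 0, "dz": 0.06, "wx": 0, "wy": 0, "wz": 0},
  {"dx": 0, "dy": 0, "dz": 0, "wx": 0, "wy": 0, "wz": 0},
  {"dx": 0, "dy": 0, "dz": 0, "wx": 0, "wy": 0, "wz": 0},
])

```text
time_s: 24.75
eef_pos: [510.1, -206.9, 178.3]
ee_rot: [-0.0, 0.999, -0.048, -0.0]
force: [1.1, 0.4, -1.9]
grip_width: 0.297
grip_force: 89.2
```

Call:
step_arm([
  {"dx": 0, "dy": 0, "dz": 0.04, "wx": 0, "wy": 0, "wz": 0},
  {"dx": 0, "dy": 0, "dz": 0.04, "wx": 0, "wy": 0, "wz": 0},
  {"dx": 0, "dy": 0, "dz": 0, "wx": 0, "wy": 0, "wz": 0},
  {"dx": 0, "dy": 0, "dz": 0, "wx": 0, "wy": 0, "wz": 0},
])

```text
time_s: 25.15
eef_pos: [510.5, -206.9, 177.8]
ee_rot: [0.0, 0.999, -0.048, 0.001]
force: [-1.5, 3.0, 7.6]
grip_width: 0.298
grip_force: 90.5
```

Seated: same height (177.8) and force as at the original grasp. Open the fingers and withdraw upward.

Call:
step_arm([
  {"dx": 0, "dy": 0, "dz": -0.04, "wx": 0, "wy": 0, "wz": 0},
  {"dx": 0, "dy": 0, "dz": 0, "wx": 0, "wy": 0, "wz": 0},
  {"dx": 0, "dy": 0, "dz": 0, "wx": 0, "wy": 0, "wz": 0},
  {"dx": 0, "dy": 0, "dz": 0, "wx": 0, "wy": 0, "wz": 0},
  {"dx": 0, "dy": 0, "dz": 0, "wx": 0, "wy": 0, "wz": 0},
], fingers=62)

```text
time_s: 25.65
eef_pos: [510.1, -206.9, 177.2]
ee_rot: [-0.0, 0.999, -0.048, -0.0]
force: [0.5, 0.3, 0.1]
grip_width: 0.723
grip_force: 0.0
```

Call:
step_arm([
  {"dx": 0, "dy": 0, "dz": -0.4, "wx": 0, "wy": 0, "wz": 0},
  {"dx": 0, "dy": 0, "dz": -0.8, "wx": 0, "wy": 0, "wz": 0},
  {"dx": 0, "dy": 0, "dz": -1, "wx": 0, "wy": 0, "wz": 0},
  {"dx": 0, "dy": 0, "dz": -1, "wx": 0, "wy": 0, "wz": 0},
  {"dx": 0, "dy": 0, "dz": -1, "wx": 0, "wy": 0, "wz": 0},
])

```text
time_s: 26.15
eef_pos: [510.0, -206.8, 284.2]
ee_rot: [0.0, 0.999, -0.048, 0.0]
force: [0.4, -1.0, 0.3]
grip_width: 0.731
grip_force: 0.0
```

Call:
step_arm([
  {"dx": 0, "dy": 0, "dz": -0.5, "wx": 0, "wy": 0, "wz": 0},
  {"dx": 0, "dy": 0, "dz": 0, "wx": 0, "wy": 0, "wz": 0},
  {"dx": 0, "dy": 0, "dz": 0, "wx": 0, "wy": 0, "wz": 0},
  {"dx": 0, "dy": 0, "dz": 0, "wx": 0, "wy": 0, "wz": 0},
  {"dx": 0, "dy": 0, "dz": 0, "wx": 0, "wy": 0, "wz": 0},
])

```text
time_s: 26.65
eef_pos: [509.9, -206.7, 293.8]
ee_rot: [-0.0, 0.999, -0.048, -0.001]
force: [-0.3, 0.1, -0.1]
grip_width: 0.727
grip_force: 0.0
```

Run:
```python
from h import *
s=ctrl.sense();print(s['time_s'],s['eef_pos'],s['grip_width'],s['force'])
old={'scene':cv2.imread('pics/scene.png'),'top':cv2.imread('pics/top.png')}
for n in ['wrist','top','scene']:
    c=cap(n);print(n,[lm(n,c,l)[:4] for l in ['burnisher','scraper','sanding_block','glue_bottle']])
    if n=='scene':
        d=cv2.absdiff(cv2.resize(c['frame'],(800,600)),old[n]).max(2);x,y=160,172
        print('diff around burnisher',d[int(152*1.5625):int(198*1.5625),int(140*1.5625):int(185*1.5625)].mean(),d[250:350,400:540].mean())
```

```text
26.65 [ 509.89695336 -206.74163314  293.84342497] 0.7268135632159461 [-0.26663433  0.07409428 -0.14373267]
wrist [[(0.94, array([ 626. , -208. ,   80.5])), (0.61, array([ 507.4, -203.3,  116.4])), (0.56, array([ 335.6, -221.2,   86.9]))], [(0.61, array([ 497.1, -297.6,  116.3]))], [(0.47, array([571.6,  94.3,  46.7]))], []]
top [[(0.67, array([570.1, -77.9,  82.5])), (0.59, array([540.2, 177. ,  -1.1])), (0.56, array([ 509.6, -203.7,  113.1])), (0.51, array([ 629.8, -203.9,   86.1]))], [(0.54, array([ 500.3, -293.7,  116.4]))], [(0.75, array([583.8, 225.5,  48.7]))], [(0.9, array([752.6, -17.7,  -3.7]))]]
scene [[(0.75, array([ 511.1, -205.6,  116.2])), (0.75, array([573.8, -77.1,  84. ])), (0.65, array([ 329.3, -213. ,   80.5])), (0.61, array([ 629.2, -207.1,   85.5]))], [(0.56, array([ 500.5, -292.6,  117.6])), (0.36, array([392.4,  20. ,  -0.5]))], [(0.7, array([582.8, 229. ,  52.2]))], [(0.9, array([751.5, -15.3,  -4.3]))]]
diff around burnisher 15.731611893583725 25.671357142857143
```

The burnisher is back at (510,-205,115), upright and released, and nothing else has moved. Handing in.

```bash
python3 -c "
from rig import finish_job
print(finish_job())"
```

```text
the job is handed in; nothing more can be done
None
```

The burnisher was drawn through the whole L-groove in one pass with an estimated 5–7 mm of spring give, then hung back in its slot and released; the job is handed in at about 27 s of robot time, with no verdict returned.

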